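# Set the strip bender's angle and clamp it

### The arm

A 6-joint arm with a two-finger parallel gripper is mounted at the origin on the work surface. World frame = base frame: x ahead of the robot, y to its left, z up, the work surface at z = 0. Lengths are in m, angles in rad, forces in N, time in s.
With the tool pointing down it reaches from about 0.35 to 0.85 m from the base axis. Payload 8.1 kg.
Tool frame: the origin (TCP) lies on the centre line of the jaws, within the pads' length; the fingertips stand 19 mm ahead of it and the grasp point (between the pads) is the TCP (ctrl.finger_overhang is the z of the fingertips in the tool frame, in m); z points along the fingers, y is the line along which they close (so a half turn about z gives the same grasp; the last joint's range is limited). The gripper opens to 85 mm and grips with 20 to 120 N. Pads are 22 mm wide; open, the fingers measure 114 mm over their backs; the gripper's body (76 mm by 85 mm) begins 54 mm behind the grasp point. The pads swing forward as they close: fully open they stand 13 mm farther back than shut.
Start: joints at [-1.326, 0.13, 1.488, -0, 1.523, -0.085], TCP at [0.194, -0.568, 0.25] pointing down, gripper open.
Joint ranges: [-2.96, 2.96], [-0.89, 2.26], [0.02, 2.5], [-1.34, 4.48], [0, 2.73], [-2.66, 2.66]. Speed limits (rad/s): [2.39, 2.39, 2.79, 3.14, 3.14, 3.14].

### API

Orientations are given as a unit quaternion [x, y, z, w].
In Python, from plant import state, optics, ctrl gives the robot as it stands.
- The arm moves only by the tool servo_tool, never from a script. Its arguments are lists of equal length, an entry for each row: "travel": the shift along the tool's x, y, z scaled (see below), a list of three; "delta_rot": the turn, a rotation vector about the tool's x, y, z scaled (see below), a list of three. A call has 1 to 20 rows; each row shifts and turns the commanded pose from where the row before left it, along the tool's axes as they then stand; what a row does not reach is not made up. The controller multiplies each number of a shift by 0.1 m and each number of a turn by pi/2 rad. A row lasts 1/12 s, in which the tool goes at most 41.7 mm and 7.16 degrees, less where a joint would pass 70% of its speed; a pose out of reach is approached as far as the arm can. A call with a number of a shift or a turn outside -1 to 1 is refused whole. A call with a gripper value outside its range is refused whole. "claw" is the opening, from -1 (shut) to 1 (fully open), set as the call begins (left out, the last holds). The fingers move at their own pace and stop on an object; "squeeze" is the grip in N (left out, the last holds). Time passes only in rows, so rows that do not move let the fingers close. It gives the time, the measured TCP pose, the force, the opening and the grip force at its end, in the units of the state.
- state(): the state, without advancing time (a new reading comes with each control period).
- optics.get_image(name): name is "side" or "top"; returns (picture, depth): 420x560x3 uint8, red, green, blue; 420x560 float32, m along the optical axis (not along the pixel's ray), 0 where there is no reading.
- optics.camera_model(name): a dict with "fov_y" (degrees; the focal length in pixels is half the picture's height over the tangent of half this angle, whatever the lens; pixels are square), "cx", "cy" (the principal point, pixels), "dist" ([k1, k2, p1, p2, k3] as OpenCV has them; the pictures are not rectified), "R" (3x3) and "t" (3): a world point X has camera coordinates R X + t. Camera axes: x right, y down, z forward; pixel columns grow to the right and rows downward; lengths in m; the calibration is good to about 2 mm. A picture is of the moment at which its call begins. camera_model takes no time and is no camera call.
- ctrl.hand_in(): hands the job in; it is judged then, once.
The state is a dict: "time": time; "joint_positions": joint angles; "qd": joint speeds; "joint_efforts": joint torques, N m; "eef_pos": TCP position; "orientation": TCP orientation; "force": force on the tool from outside, world axes, zero at the start; "ft_torque": the same for the moment, N m; "opening": finger opening in m; "gripper_force": force on a finger pad.
Only numpy, scipy, OpenCV 4.12 (cv2) and the standard library are available. Lean on these libraries where they do the work, as an engineer would, in place of code of your own. Each camera call takes 0.05 s, during which the arm holds its last target. There are 200 camera calls.

### The job

Set up the strip bender: with one fingertip, push its long steel arm round, without lifting it, until its pointed end points straight at the point of the dark index block on the rim. Then push the short clamp lever all the way over to its stop post, leaving the arm pointing at the index. Grasp and lift nothing, do not shift the index block, and leave the round sign dot, tape roll and spray bottle where they stand.

Things in the scene. Friction and masses are not known exactly. Their poses are not given: they have to be found in the camera images.
- bender: The strip bender: a grey painted plate 310 x 370 mm, 16 mm thick, fixed to the table. Origin on the table right under the arm's pivot; x across the plate away from the robot, y to the left, turned by a yaw up to 20 degrees. The plate reaches -120 to +190 mm in x and -165 to +205 mm in y from there.
- pivot (a point): A point on the vertical pivot axis of the long arm, at the height of the arm's underside (34 mm above the table, 18 mm above the plate). The arm's steel hub has radius 24 mm; its cap reaches 72 mm above the table.
- swing_tip (a point): Very tip (half-way up, z 47 mm) of the long bright steel arm: a bar 22 mm wide, 34 to 60 mm above the table, ending in a V 135 mm from the pivot (full width to 124 mm). x axis outward along the arm. Stiff (0.18 N m), stays where left. It merely sits on its hub and could be lifted 30 mm, which is not wanted. It starts clockwise (from above) of the index, 35 to 135 degrees away.
- swing (a joint): Angle of the long arm, rad, positive anticlockwise seen from above; 0 when it lies along the plate's x. Range -1.75 to 1.2; it starts between -1.5 and -0.7.
- index_mark (a point): Where the arm's tip belongs: 135 mm from the pivot on the line to the index, z 47 mm, 3 mm short of the index block's point. The index is a dark steel block 16 mm wide, 138 to 172 mm from the pivot, 17 to 45 mm above the table, with a V-shaped point towards the pivot; it sits very stiffly (4 N m) in a black curved slot.
- lever_axis (a point): The vertical axis of the short clamp lever, on the left part of the plate, at the height of the lever's underside (34 mm above the table). It stands at x -30, y 105 mm from the pivot in the plate's frame; its hub has radius 14 mm and reaches to 56 mm.
- lever_tip (a point): Centre of the round black knob (radius 11 mm, 34 to 54 mm above the table) at the end of the short dark lever, 74 mm from its axis, at z 44 mm. The lever bar is 16 mm wide and 35 to 53 mm above the table. It turns with about 0.07 N m and stays where it is left.
- lever (a joint): Angle of the clamp lever, rad, anticlockwise seen from above: 0 open (pointing along the plate's +y, to the left), 1.57 fully over, pointing along the plate's -x towards the robot and lying against a steel stop post (radius 6 mm, up to 50 mm above the table, 55 mm from the lever's axis). Starts between 0 and 0.3.
- dot: Loose round sign dot, brass side and green top, diameter 48 mm, 40 mm high, standing on the plate towards the robot from the pivot; origin at the centre of its underside. To be left alone.
- tape: Loose pale ring-shaped tape roll lying flat, outer diameter 90 mm, 25 mm high, on the table left of the plate; origin at the centre of its underside. To be left alone.
- spray: Loose yellow spray bottle with black cap, diameter 60 mm, 170 mm high, on the table right of the plate; origin at the centre of its underside. To be left alone.

How it is judged:
On the way, in this order (a step that is already met when the one before it is completed fails the run):
1. the arm rests pointing at the index, the clamp lever still open (horizontal distance between swing_tip and index_mark below 0.008 m and height (world z) of swing_tip below 0.052 m and velocity of joint swing between -0.05 and 0.05 rad/s and value of joint lever below 0.6 rad), for 0.3 s.
2. the clamp lever is fully over, the arm still pointing at the index (horizontal distance between swing_tip and index_mark below 0.008 m and value of joint lever above 1.42 rad), for 0.2 s.
At the end, for the whole second after the job is handed in: The arm's tip is within 8 mm of the index mark (seen from above), the arm is down on its hub and at rest, the clamp lever is past 1.42 rad of its 1.57, and dot, tape and spray bottle stand upright within 20 mm of where they were (all of step 2 and height (world z) of swing_tip below 0.052 m and velocity of joint swing between -0.05 and 0.05 rad/s and distance of each of dot, tape, spray from where it was at the start of the episode below 0.02 m and angle between each of dot, tape, spray's own z axis and vertical below 0.1 rad); the robot touches nothing.
It fails at once if the arm is lifted (by more than 8 mm) (height (world z) of swing_tip above 0.055 m).
It fails at once if the index block is shifted (by more than 6 mm) (distance of index_mark from where it was at the start of the episode above 0.006 m).
It fails at once if a bystander is lifted, knocked over or shifted by more than 20 mm (distance of any of dot, tape, spray from where it was at the start of the episode above 0.02 m or angle between any of dot, tape, spray's own z axis and vertical above 0.3 rad or height (world z) of dot above 0.026 m or height (world z) of any of tape, spray above 0.01 m).
It also fails if it takes over 72 s, if anything falls off the work surface, if the arm or the gripper's body presses on something with over 40 N, if the wrist force passes 120 N, or if a joint passes its speed limit or range.

## Working session

There is one attempt and no reset: what is moved stays moved. The work goes in short steps, Python scripts to look and compute and a tool call to move; the robot and the scene stay as the last step left them, time stands still between calls to the robot, and variables do not carry over. Pictures are saved under pics/ and viewed, at most 10 in all, crops included, and the job is handed in when it is done.

Besides the shell and the picture viewer there is one more tool, called after "Call:" in YAML: its name, and indented under it one key for each argument. servo_tool: Moves the arm, as the interface text tells. Its arguments: {"type":"object","properties":{"travel":{"type":"array","items":{"type":"array","items":{"type":"number"}}},"delta_rot":{"type":"array","items":{"type":"array","items":{"type":"number"}}},"claw":{"type":"number"},"squeeze":{"type":"number"}},"required":["travel","delta_rot"]}

```bash
mkdir -p pics
python3 - <<'E'
from plant import state, optics, ctrl
import cv2,numpy as np
print(state(), ctrl.finger_overhang)
for n in("top","side"):
    p,d=optics.get_image(n); np.savez(f"{n}.npz",p=p,d=d); m=optics.camera_model(n); print(n,m)
    cv2.imwrite(f"pics/{n}0.png",p[:,:,::-1])
E
```

```text
{'time': 0.0, 'joint_positions': array([-1.32640313e+00,  1.31160267e-01,  1.48930604e+00, -2.56797327e-05,
        1.52300690e+00, -8.54138463e-02]), 'qd': array([ 0.00048768,  0.00156088,  0.00037964,  0.00191169, -0.00201986,
       -0.00112207]), 'joint_efforts': array([-1.99530332e-03, -5.69402111e+01, -5.00554812e+01, -1.80271982e-04,
        1.48454594e-02,  2.64481292e-05]), 'eef_pos': array([ 0.19419269, -0.56714614,  0.24923025]), 'orientation': array([ 9.86433659e-01,  1.64157707e-01, -8.74477927e-05, -9.36290049e-04]), 'force': array([-0.0325658 , -0.84216979, -0.06379394]), 'ft_torque': array([-0.04015917, -0.04084423, -0.02170415]), 'gripper_force': 0.0, 'opening': 0.08535031609612315} 0.019
top {'fov_y': 42.06695315898509, 'cx': 286.0776679552557, 'cy': 212.85563249157673, 'dist': array([-0.10403647,  0.        ,  0.        ,  0.        ,  0.        ]), 'R': array([[ 0.00117329, -0.99999749,  0.00190863],
       [-0.99282032, -0.00139315, -0.11960712],
       [ 0.11960948, -0.00175459, -0.99281947]]), 't': array([0.04651957, 0.59922039, 1.3793146 ])}
side {'fov_y': 53.91770099071257, 'cx': 278.4070815249331, 'cy': 216.50953491532596, 'dist': array([-0.05124291,  0.        ,  0.        ,  0.        ,  0.        ]), 'R': array([[-0.94991086, -0.31169763, -0.02267022],
       [-0.13515155,  0.47511827, -0.8694807 ],
       [ 0.28178611, -0.82286525, -0.49344642]]), 't': array([0.57363068, 0.11905746, 0.85452259])}
```

View pics/top0.png

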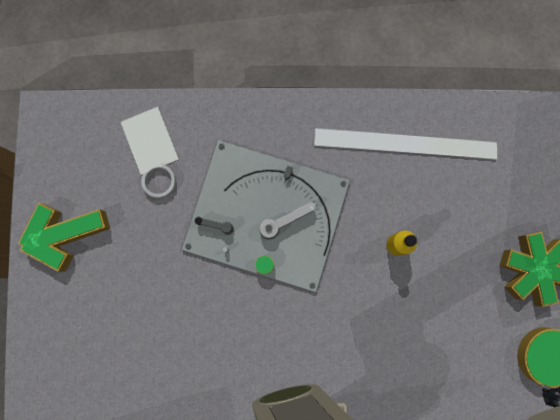

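View pics/side0.png

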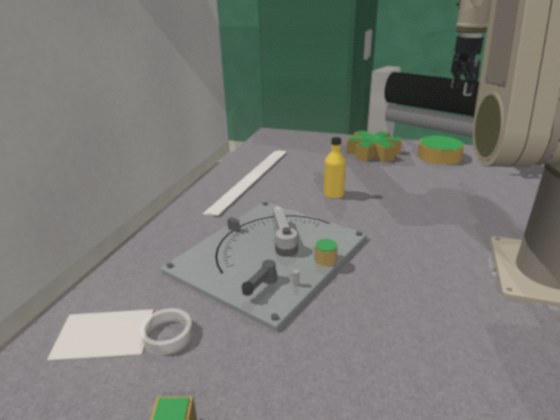

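The top view shows the pivot near (269,229), the arm tip near (316,206), the index near (289,174), the lever hub at (228,229), the knob at (198,221), the dot at (264,265), the tape at (158,181) and the spray bottle at (403,243). I'll enlarge the plate next.

Run:
```python
import cv2,numpy as np
p=np.load("top.npz")["p"][130:300,175:355,::-1]
cv2.imwrite("pics/c0.png",cv2.resize(p,None,fx=3.5*1.0,fy=3.5,interpolation=cv2.INTER_CUBIC))
```

```text
(no output)
```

View pics/c0.png

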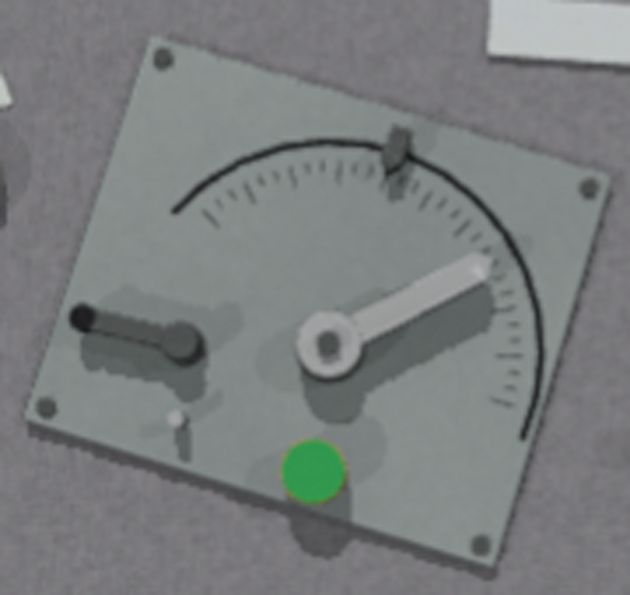

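The crop shows the plate corners at (155,37), (609,177), (497,560) and (27,422). The cap is at (329,344), the arm tip at (490,262), and the index block runs from (400,128) to its point at about (391,170). The lever hub is at (183,342), the knob at (82,318), the stop post at (177,418) and the dot at (314,471).

```bash
cat > h.py <<'E'
import numpy as np,cv2
from plant import optics,state,ctrl
def ray(n,u,v,z):
    m=optics.camera_model(n); f=210/np.tan(np.radians(m["fov_y"]/2))
    K=np.array([[f,0,m["cx"]],[0,f,m["cy"]],[0,0,1]])
    q=cv2.undistortPoints(np.array([[[u,v]]],float),K,m["dist"])[0,0]
    R,t=m["R"],m["t"]; c=-R.T@t; d=R.T@np.r_[q,1]
    return c+d*(z-c[2])/d[2]
def proj(n,X):
    m=optics.camera_model(n); f=210/np.tan(np.radians(m["fov_y"]/2))
    K=np.array([[f,0,m["cx"]],[0,f,m["cy"]],[0,0,1]])
    return cv2.projectPoints(np.atleast_2d(X).astype(float),cv2.Rodrigues(m["R"])[0],m["t"],K,m["dist"])[0][:,0]
def crop(u,v,z): return ray("top",(u+.5)/3.5-.5+175,(v+.5)/3.5-.5+130,z)
E
python3 - <<'E'
from h import *
P={k:crop(*a) for k,a in dict(TL=(155,37,.016),TR=(609,177,.016),BR=(497,560,.016),BL=(27,422,.016),cap=(329,344,.072),hub=(329,345,.06),tip=(490,262,.06),ixback=(400,128,.045),ixpt=(391,170,.045),lhub=(183,342,.056),knob=(82,318,.054),post=(177,418,.05),dot=(314,471,.04)).items()}
for k,v in P.items(): print(k,v.round(4))
A=np.array([[190,205],[190,-165],[-120,-165],[-120,205],[0,0],[-30,105]])/1e3
B=np.array([P[k][:2] for k in("TL","TR","BR","BL","cap","lhub")])
a,b=A-A.mean(0),B-B.mean(0)
yaw=np.arctan2((a[:,0]*b[:,1]-a[:,1]*b[:,0]).sum(),(a*b).sum())
R=np.array([[np.cos(yaw),-np.sin(yaw)],[np.sin(yaw),np.cos(yaw)]]); t=B.mean(0)-R@A.mean(0)
print("yaw",yaw,"pivot",t,"res mm",((A@R.T+t-B)*1e3).round(1))
for k in("tip","ixback","ixpt"):
    d=P[k][:2]-t; print(k,np.hypot(*d),np.arctan2(d[1],d[0]),np.arctan2(d[1],d[0])-yaw)
l=t+R@[-.03,.105]; d=P["knob"][:2]-l; print("lever axis",l,"knob r",np.hypot(*d),"ang",np.arctan2(d[1],d[0])-yaw-np.pi/2)
d=P["post"][:2]-l; print("post",np.hypot(*d),np.arctan2(d[1],d[0])-yaw-np.pi/2)
print("tape",ray("top",158,181,.025),"spray",ray("top",410,241,.17))
E
```

```text
TL [0.7974 0.2274 0.016 ]
TR [ 0.689  -0.1186  0.016 ]
BR [ 0.4013 -0.0322  0.016 ]
BL [0.5027 0.3186 0.016 ]
cap [0.5565 0.0912 0.072 ]
hub [0.5569 0.0916 0.06  ]
tip [ 0.6178 -0.0256  0.06  ]
ixback [0.7204 0.04   0.045 ]
ixpt [0.6886 0.0467 0.045 ]
lhub [0.5593 0.1981 0.056 ]
knob [0.577  0.2726 0.054 ]
post [0.5043 0.2024 0.05  ]
dot [0.4663 0.1027 0.04  ]
yaw -0.29388205740816536 pivot [0.55789007 0.08987837] res mm [[ 1.8  3.6]
 [ 2.9 -4.5]
 [-6.1 -1.1]
 [-0.3  2.3]
 [ 1.3 -1.3]
 [ 0.3  1. ]]
tip 0.13008162027529127 -1.0917779623670796 -0.7978959049589143
ixback 0.16997024708644104 -0.2976626282984495 -0.003780570890284163
ixpt 0.13769268465413065 -0.3190570929470214 -0.025175035538856028
lever axis [0.55959162 0.19906677] knob r 0.07555260138573289 ang 0.06199759000339777
post 0.05542658087819101 1.8053833781691258
tape [0.68487615 0.38617183 0.025     ] spray [ 0.51696717 -0.24302325  0.17      ]
```

The fit is good: pivot ≈ (0.557, 0.091), arm at world angle ≈ -1.09 and index at ≈ -0.31. I'll shut the fingers, move beside the arm on its clockwise side, and turn the tool to match.

Call:
servo_tool:
  travel:
    - [0.261, -0.1995, 0]
    - [0.261, -0.1995, 0]
    - [0.261, -0.1995, 0]
    - [0.261, -0.1995, 0]
    - [0.261, -0.1995, 0]
    - [0.261, -0.1995, 0]
    - [0.261, -0.1995, 0]
    - [0.261, -0.1995, 0]
    - [0.261, -0.1995, 0]
    - [0.261, -0.1995, 0]
    - [0.261, -0.1995, 0]
    - [0.261, -0.1995, 0]
    - [0.261, -0.1995, 0]
    - [0.261, -0.1995, 0]
    - [0.261, -0.1995, 0]
    - [0.261, -0.1995, 0]
    - [0.261, -0.1995, 0]
    - [0.261, -0.1995, 0]
    - [0.261, -0.1995, 0]
    - [0.261, -0.1995, 0]
  delta_rot:
    - [0, 0, 0]
    - [0, 0, 0]
    - [0, 0, 0]
    - [0, 0, 0]
    - [0, 0, 0]
    - [0, 0, 0]
    - [0, 0, 0]
    - [0, 0, 0]
    - [0, 0, 0]
    - [0, 0, 0]
    - [0, 0, 0]
    - [0, 0, 0]
    - [0, 0, 0]
    - [0, 0, 0]
    - [0, 0, 0]
    - [0, 0, 0]
    - [0, 0, 0]
    - [0, 0, 0]
    - [0, 0, 0]
    - [0, 0, 0]
  claw: -1

```text
time: 1.77
eef_pos: [0.5594, -0.0195, 0.2498]
orientation: [0.986, 0.164, -0.0, -0.0]
force: [-0.2, -0.6, -0.4]
opening: 0.0002
gripper_force: 0.0
```

Call:
servo_tool:
  travel:
    - [0, 0, 0]
    - [0, 0, 0]
    - [0, 0, 0]
    - [0, 0, 0]
    - [0, 0, 0]
    - [0, 0, 0]
    - [0, 0, 0]
    - [0, 0, 0]
    - [0, 0, 0]
    - [0, 0, 0]
    - [0, 0, 0]
    - [0, 0, 0]
    - [0, 0, 0]
    - [0, 0, 0]
    - [0, 0, 0]
    - [0, 0, 0]
    - [0, 0, 0]
    - [0, 0, 0]
    - [0, 0, 0]
    - [0, 0, 0]
  delta_rot:
    - [0, 0, -0.0547]
    - [0, 0, -0.0547]
    - [0, 0, -0.0547]
    - [0, 0, -0.0547]
    - [0, 0, -0.0547]
    - [0, 0, -0.0547]
    - [0, 0, -0.0547]
    - [0, 0, -0.0547]
    - [0, 0, -0.0547]
    - [0, 0, -0.0547]
    - [0, 0, -0.0547]
    - [0, 0, -0.0547]
    - [0, 0, -0.0547]
    - [0, 0, -0.0547]
    - [0, 0, -0.0547]
    - [0, 0, -0.0547]
    - [0, 0, -0.0547]
    - [0, 0, -0.0547]
    - [0, 0, -0.0547]
    - [0, 0, -0.0547]

```text
time: 3.43
eef_pos: [0.5587, -0.0211, 0.2497]
orientation: [0.518, 0.855, -0.0, -0.0]
force: [0.3, -1.5, -0.2]
opening: 0.0002
gripper_force: 0.0
```

Call:
servo_tool:
  travel:
    - [0, 0, 0.2]
    - [0, 0, 0.2]
    - [0, 0, 0.2]
    - [0, 0, 0.2]
    - [0, 0, 0.2]
    - [0, 0, 0.2]
    - [0, 0, 0.2]
    - [0, 0, 0.2]
    - [0, 0, 0.1]
    - [0, 0, 0.1]
    - [0, 0, 0.08]
    - [0, 0, 0]
  delta_rot:
    - [0, 0, 0]
    - [0, 0, 0]
    - [0, 0, 0]
    - [0, 0, 0]
    - [0, 0, 0]
    - [0, 0, 0]
    - [0, 0, 0]
    - [0, 0, 0]
    - [0, 0, 0]
    - [0, 0, 0]
    - [0, 0, 0]
    - [0, 0, 0]

```text
time: 4.43
eef_pos: [0.5581, -0.021, 0.0608]
orientation: [0.52, 0.854, -0.0, -0.001]
force: [0.6, 0.3, 0.4]
opening: -0.0002
gripper_force: 0.0
```

Run:
```python
from h import *
p,d=optics.get_image("side")
cv2.imwrite("pics/s1.png",cv2.resize(p[170:320,160:380,::-1],None,fx=3.5,fy=3.5,interpolation=cv2.INTER_CUBIC))
```

```text
(no output)
```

View pics/s1.png

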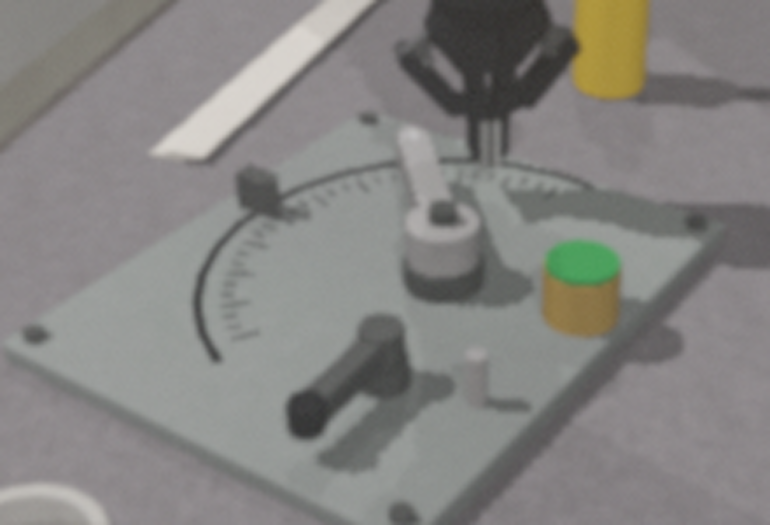

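The side view shows the shut fingers (490,150 in the crop) standing clear of the arm on its clockwise side, with the dot and hub clear. Now I'll close the gap and orbit about the pivot.

Call:
servo_tool:
  travel:
    - [0, 0.06, 0]
    - [0, 0.06, 0]
    - [0, 0.06, 0]
    - [0, 0.06, 0]
    - [-0.01, 0.04, 0]
    - [-0.01, 0.04, 0]
    - [-0.01, 0.04, 0]
    - [-0.01, 0.04, 0]
    - [-0.01, 0.04, 0]
    - [-0.01, 0.04, 0]
    - [-0.01, 0.04, 0]
    - [-0.01, 0.04, 0]
    - [-0.01, 0.04, 0]
    - [-0.01, 0.04, 0]
    - [-0.01, 0.04, 0]
    - [-0.01, 0.04, 0]
    - [-0.01, 0.04, 0]
    - [-0.01, 0.04, 0]
    - [-0.01, 0.04, 0]
    - [0, 0, 0]
  delta_rot:
    - [0, 0, 0]
    - [0, 0, 0]
    - [0, 0, 0]
    - [0, 0, 0]
    - [0, 0, -0.0255]
    - [0, 0, -0.0255]
    - [0, 0, -0.0255]
    - [0, 0, -0.0255]
    - [0, 0, -0.0255]
    - [0, 0, -0.0255]
    - [0, 0, -0.0255]
    - [0, 0, -0.0255]
    - [0, 0, -0.0255]
    - [0, 0, -0.0255]
    - [0, 0, -0.0255]
    - [0, 0, -0.0255]
    - [0, 0, -0.0255]
    - [0, 0, -0.0255]
    - [0, 0, -0.0255]
    - [0, 0, 0]

```text
time: 6.15
eef_pos: [0.6341, 0.0205, 0.0625]
orientation: [0.243, 0.97, 0.0, 0.0]
force: [0.4, -0.0, 0.4]
opening: 0.0002
gripper_force: 0.0
```

Run:
```python
from h import *
s=state();print(s["eef_pos"],s["orientation"],s["force"])
a=optics.get_image("side")[0];b=optics.get_image("top")[0]
a=cv2.resize(a[190:290,220:330,::-1],(400,364),interpolation=cv2.INTER_CUBIC)
b=cv2.resize(b[150:250,240:350,::-1],(400,364),interpolation=cv2.INTER_CUBIC)
cv2.imwrite("pics/s2.png",np.hstack([a,b]))
```

```text
[0.63414065 0.02046871 0.06245301] [2.42604868e-01 9.70125171e-01 6.67649559e-05 1.63154847e-04] [ 0.36183983 -0.0274222   0.35670953]
```

View pics/s2.png

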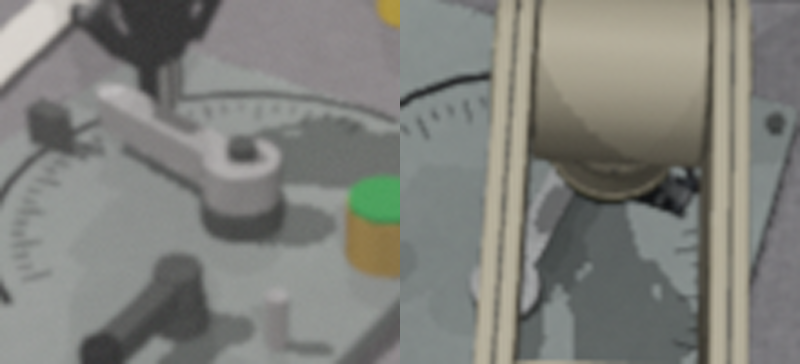

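The side view shows the arm moved about 0.6 rad, with its tip at about (106,92) in the left half and the index block at (50,125). The fingers are still behind the arm, and the top camera is blocked by the robot. I'll measure the arm's direction from the side picture.

Run:
```python
from h import *
pv=np.array([.5567,.0912])
t=ray("side",106*110/400+220,92*100/364+190,.06)[:2]-pv
print(t+pv,np.hypot(*t),np.arctan2(t[1],t[0]))
h=ray("side",241*110/400+220,158*100/364+190,.06); print("hub",h)
c=ray("side",241*110/400+220,146*100/364+190,.072); print("cap",c)
for a in(-.53,-.49,-.45,-.31):
  X=[[*(pv+.135*np.array([np.cos(a),np.sin(a)])),.06],[*(pv+.155*np.array([np.cos(-.31),np.sin(-.31)])),.045]]
  q=proj("side",X); print(a,((q-[220,190])*3.64).round(0).tolist())
```

```text
[0.66181765 0.0413227 ] 0.11635061297970847 -0.4430323362636566
hub [0.55334373 0.09442168 0.06      ]
cap [0.55147707 0.09990959 0.072     ]
-0.53 [[100.0, 77.0], [46.0, 105.0]]
-0.49 [[94.0, 79.0], [46.0, 105.0]]
-0.45 [[88.0, 82.0], [46.0, 105.0]]
-0.31 [[68.0, 93.0], [46.0, 105.0]]
```

The reading is consistent with ≈ -0.48 rad, so 0.17 rad remains. I'll push that, back off, lift and move to the right for a clear top view.

Call:
servo_tool:
  travel:
    - [-0.0072, 0.0283, 0]
    - [-0.0072, 0.0283, 0]
    - [-0.0072, 0.0283, 0]
    - [-0.0072, 0.0283, 0]
    - [-0.0072, 0.0283, 0]
    - [-0.0072, 0.0283, 0]
    - [0, 0, 0]
    - [0, 0, 0]
    - [0, -0.1, 0]
    - [0, -0.2, 0]
    - [0, -0.2, 0]
    - [0, 0, 0]
  delta_rot:
    - [0, 0, -0.018]
    - [0, 0, -0.018]
    - [0, 0, -0.018]
    - [0, 0, -0.018]
    - [0, 0, -0.018]
    - [0, 0, -0.018]
    - [0, 0, 0]
    - [0, 0, 0]
    - [0, 0, 0]
    - [0, 0, 0]
    - [0, 0, 0]
    - [0, 0, 0]

```text
time: 7.25
eef_pos: [0.6272, -0.0174, 0.0621]
orientation: [0.162, 0.987, -0.001, -0.0]
force: [0.4, -0.5, -0.7]
opening: -0.0005
gripper_force: 0.0
```

Call:
servo_tool:
  travel:
    - [0, 0, -0.3]
    - [0, 0, -0.3]
    - [0, 0, -0.3]
    - [0, 0, -0.3]
    - [0, 0, -0.3]
    - [0, 0, -0.3]
    - [0, 0, -0.3]
    - [0, 0, -0.2]
    - [0, -0.3, 0]
    - [0, -0.3, 0]
    - [0, -0.3, 0]
    - [0, -0.3, 0]
    - [0, -0.3, 0]
    - [0, -0.3, 0]
    - [0, -0.3, 0]
    - [0, 0, 0]
  delta_rot:
    - [0, 0, 0]
    - [0, 0, 0]
    - [0, 0, 0]
    - [0, 0, 0]
    - [0, 0, 0]
    - [0, 0, 0]
    - [0, 0, 0]
    - [0, 0, 0]
    - [0, 0, 0]
    - [0, 0, 0]
    - [0, 0, 0]
    - [0, 0, 0]
    - [0, 0, 0]
    - [0, 0, 0]
    - [0, 0, 0]
    - [0, 0, 0]

```text
time: 8.58
eef_pos: [0.5598, -0.218, 0.2923]
orientation: [0.163, 0.987, -0.001, -0.0]
force: [-0.5, -0.3, -0.3]
opening: 0.0
gripper_force: 0.0
```

Run:
```python
from h import *
s=state();print(s["eef_pos"],s["orientation"],s["joint_positions"])
b=optics.get_image("top")[0]
cv2.imwrite("pics/t3.png",cv2.resize(b[150:250,240:350,::-1],None,fx=6,fy=6,interpolation=cv2.INTER_CUBIC))
```

```text
[ 0.55975573 -0.21801173  0.29230558] [ 1.63103535e-01  9.86608386e-01 -1.05288258e-03 -1.47894797e-04] [-0.45552299  0.11841521  1.425152   -0.00210264  1.59770313 -1.69870504]
```

View pics/t3.png

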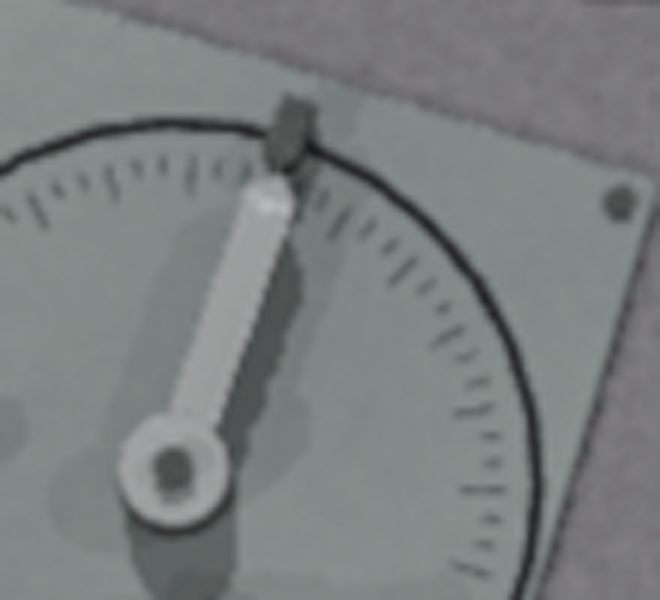

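The arm tip is at about (273,180) and the index block runs from (297,97) to its point near (285,172). I'll put numbers on the angles.

Run:
```python
from h import *
r=lambda u,v,z: ray("top",(u+.5)/6-.5+240,(v+.5)/6-.5+150,z)[:2]
hub=r(174,469,.06); cap=r(174,468,.072); print(hub,cap); pv=(hub+cap)/2
for n,a in dict(tip=(274,180,.06),mid=(269,203,.06),bar=(211,362,.06),ib=(297,97,.045),ic=(291,132,.045),ip=(285,172,.045)).items():
    d=r(*a)-pv; print(n,np.hypot(*d),np.arctan2(d[1],d[0]))
d=r(269,203,.06)-r(197,400,.06);print("axis",np.arctan2(d[1],d[0]))
```

```text
[0.55810617 0.09170755] [0.55741321 0.09134521]
tip 0.1314015295548676 -0.32507611185840496
mid 0.12126681908794575 -0.33478169681143466
bar 0.0484850619669115 -0.32132294095846736
ib 0.17188200391237932 -0.3067412170532016
ic 0.15637272011045494 -0.32079036891896145
ip 0.13887826505289474 -0.34312690384746725
axis -0.3443868215596576
```

The arm is aligned to about 1–2 mm (≈ -0.33 against -0.31 to -0.32). Next I'll go to the far side of the clamp lever.

Call:
servo_tool:
  travel:
    - [0.0586, 0.277, 0]
    - [0.0586, 0.277, 0]
    - [0.0586, 0.277, 0]
    - [0.0586, 0.277, 0]
    - [0.0586, 0.277, 0]
    - [0.0586, 0.277, 0]
    - [0.0586, 0.277, 0]
    - [0.0586, 0.277, 0]
    - [0.0586, 0.277, 0]
    - [0.0586, 0.277, 0]
    - [0.0586, 0.277, 0]
    - [0.0586, 0.277, 0]
    - [0.0586, 0.277, 0]
    - [0.0586, 0.277, 0]
    - [0.0586, 0.277, 0]
    - [0.0586, 0.277, 0]
  delta_rot:
    - [0, 0, 0]
    - [0, 0, 0]
    - [0, 0, 0]
    - [0, 0, 0]
    - [0, 0, 0]
    - [0, 0, 0]
    - [0, 0, 0]
    - [0, 0, 0]
    - [0, 0, 0]
    - [0, 0, 0]
    - [0, 0, 0]
    - [0, 0, 0]
    - [0, 0, 0]
    - [0, 0, 0]
    - [0, 0, 0]
    - [0, 0, 0]

```text
time: 9.97
eef_pos: [0.6129, 0.2395, 0.2923]
orientation: [0.16, 0.987, 0.0, -0.0]
force: [-0.0, 0.1, 1.1]
opening: 0.0003
gripper_force: 0.0
```

Call:
servo_tool:
  travel:
    - [0, 0, 0]
    - [0, 0, 0]
    - [0, 0, 0]
    - [0, 0, 0]
    - [0, 0, 0]
    - [0, 0, 0]
    - [0, 0, 0]
    - [0, 0, 0]
    - [0, 0, 0]
    - [0, 0, 0]
    - [0, 0, 0]
    - [0, 0, 0]
    - [0, 0, 0]
    - [0, 0, 0]
    - [0, 0, 0]
    - [0, 0, 0]
    - [0, 0, 0]
  delta_rot:
    - [0, 0, 0.0588]
    - [0, 0, 0.0588]
    - [0, 0, 0.0588]
    - [0, 0, 0.0588]
    - [0, 0, 0.0588]
    - [0, 0, 0.0588]
    - [0, 0, 0.0588]
    - [0, 0, 0.0588]
    - [0, 0, 0.0588]
    - [0, 0, 0.0588]
    - [0, 0, 0.0588]
    - [0, 0, 0.0588]
    - [0, 0, 0.0588]
    - [0, 0, 0.0588]
    - [0, 0, 0.0588]
    - [0, 0, 0.0588]
    - [0, 0, 0]

```text
time: 11.38
eef_pos: [0.613, 0.2379, 0.2922]
orientation: [0.785, 0.62, 0.0, -0.0]
force: [-0.3, 0.1, -0.6]
opening: 0.0002
gripper_force: 0.0
```

Call:
servo_tool:
  travel:
    - [0, 0, 0.25]
    - [0, 0, 0.25]
    - [0, 0, 0.25]
    - [0, 0, 0.25]
    - [0, 0, 0.25]
    - [0, 0, 0.25]
    - [0, 0, 0.25]
    - [0, 0, 0.25]
    - [0, 0, 0.1]
    - [0, 0, 0.1]
    - [0, 0, 0.1]
    - [0, 0, 0]
  delta_rot:
    - [0, 0, 0]
    - [0, 0, 0]
    - [0, 0, 0]
    - [0, 0, 0]
    - [0, 0, 0]
    - [0, 0, 0]
    - [0, 0, 0]
    - [0, 0, 0]
    - [0, 0, 0]
    - [0, 0, 0]
    - [0, 0, 0]
    - [0, 0, 0]

```text
time: 12.38
eef_pos: [0.6128, 0.237, 0.0609]
orientation: [0.783, 0.622, -0.001, -0.0]
force: [-1.4, -0.6, 0.1]
opening: -0.0003
gripper_force: 0.0
```

Run:
```python
from h import *
s=state();print(s["eef_pos"],s["orientation"],s["force"])
p,d=optics.get_image("side")
cv2.imwrite("pics/s4.png",cv2.resize(p[170:320,160:380,::-1],None,fx=3.5,fy=3.5,interpolation=cv2.INTER_CUBIC))
```

```text
[0.61279072 0.23702515 0.06094426] [ 7.83237012e-01  6.21722702e-01 -7.37914922e-04 -3.46494422e-04] [-1.44840065 -0.58751457  0.05305928]
```

View pics/s4.png

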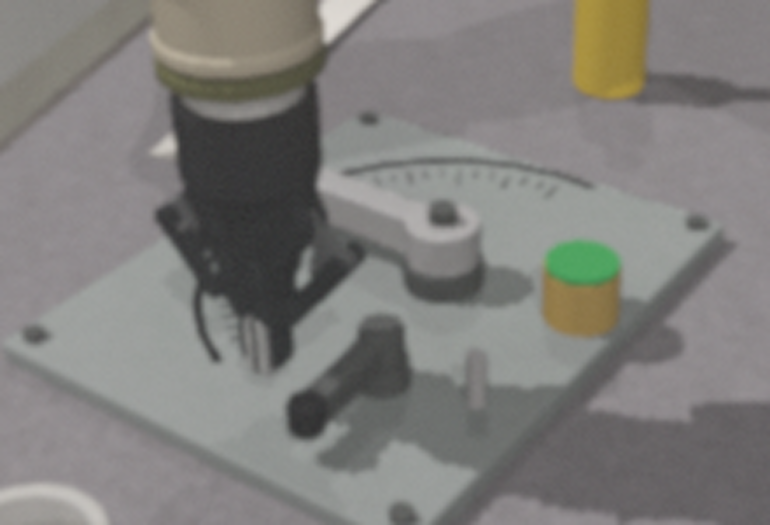

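The side view shows the fingers (262,350 in the crop) standing just beyond the lever, with clear space. Now I'll approach and sweep it.

Call:
servo_tool:
  travel:
    - [0, -0.1, 0]
    - [0, -0.1, 0]
    - [0.0156, -0.038, 0]
    - [0.0156, -0.038, 0]
    - [0.0156, -0.038, 0]
    - [0.0156, -0.038, 0]
    - [0.0156, -0.038, 0]
    - [0.0156, -0.038, 0]
    - [0.0156, -0.038, 0]
    - [0.0156, -0.038, 0]
    - [0.0156, -0.038, 0]
    - [0.0156, -0.038, 0]
    - [0.0156, -0.038, 0]
    - [0.0156, -0.038, 0]
    - [0.0156, -0.038, 0]
    - [0.0156, -0.038, 0]
    - [0.0156, -0.038, 0]
    - [0.0156, -0.038, 0]
    - [0.0156, -0.038, 0]
    - [0, 0, 0]
  delta_rot:
    - [0, 0, 0]
    - [0, 0, 0]
    - [0, 0, -0.0477]
    - [0, 0, -0.0477]
    - [0, 0, -0.0477]
    - [0, 0, -0.0477]
    - [0, 0, -0.0477]
    - [0, 0, -0.0477]
    - [0, 0, -0.0477]
    - [0, 0, -0.0477]
    - [0, 0, -0.0477]
    - [0, 0, -0.0477]
    - [0, 0, -0.0477]
    - [0, 0, -0.0477]
    - [0, 0, -0.0477]
    - [0, 0, -0.0477]
    - [0, 0, -0.0477]
    - [0, 0, -0.0477]
    - [0, 0, -0.0477]
    - [0, 0, 0]

```text
time: 14.1
eef_pos: [0.5299, 0.2435, 0.0646]
orientation: [0.259, 0.966, 0.001, 0.001]
force: [-0.3, 1.2, 1.7]
opening: -0.0
gripper_force: 0.6
```

Run:
```python
from h import *
s=state();o=s["orientation"];a=2*np.arctan2(o[1],o[0]);d=s["eef_pos"][:2]-[.5594,.1985]
u=np.array([np.cos(a),np.sin(a)]);print(s["eef_pos"],a,"target",np.pi-.294,"r,off",d@u,d@[-u[1],u[0]],s["force"])
p,d=optics.get_image("side")
cv2.imwrite("pics/s5.png",cv2.resize(p[170:320,160:380,::-1],None,fx=3.5,fy=3.5,interpolation=cv2.INTER_CUBIC))
```

```text
[0.52986609 0.24350448 0.06457246] 2.6185995616483626 target 2.847592653589793 r,off 0.04806468532187404 -0.024237180642215604 [-0.25436534  1.15840186  1.71378545]
```

View pics/s5.png

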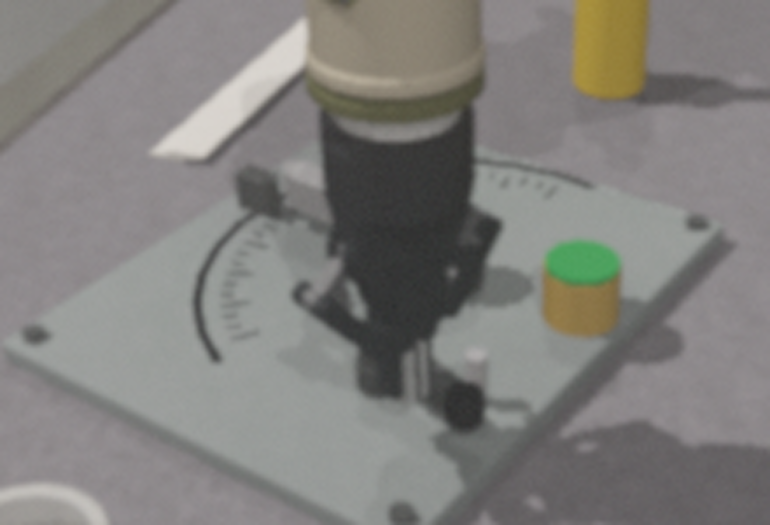

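The lever is nearly over, with the knob at (463,405) beside the post at (476,365). About 0.23 rad remains and I'll push it gently.

Call:
servo_tool:
  travel:
    - [0.01, -0.0255, 0.01]
    - [0.01, -0.0255, 0.01]
    - [0.01, -0.0255, 0.01]
    - [0.01, -0.0255, 0]
    - [0, 0, 0]
    - [0, 0, 0]
  delta_rot:
    - [0, 0, -0.0318]
    - [0, 0, -0.0318]
    - [0, 0, -0.0318]
    - [0, 0, -0.0318]
    - [0, 0, 0]
    - [0, 0, 0]

```text
time: 14.65
eef_pos: [0.5218, 0.2358, 0.0604]
orientation: [0.164, 0.986, 0.001, 0.001]
force: [1.6, 1.2, 0.9]
opening: -0.0004
gripper_force: 0.8
```

Call:
servo_tool:
  travel:
    - [0, -0.01, 0]
    - [0, -0.01, 0]
    - [0, 0, 0]
  delta_rot:
    - [0, 0, 0]
    - [0, 0, 0]
    - [0, 0, 0]

```text
time: 14.9
eef_pos: [0.521, 0.2346, 0.06]
orientation: [0.164, 0.987, 0.001, 0.001]
force: [2.4, 6.4, 2.0]
opening: -0.0001
gripper_force: 3.1
```

The force rose to about 6 N, well above what the free-moving lever gave, so it is likely on its post. I'll back off, lift and clear out to the right to check.

Call:
servo_tool:
  travel:
    - [0, -0.01, 0]
    - [0, 0, 0]
    - [0, 0.1, 0]
    - [0, 0.15, 0]
    - [0, 0.15, 0]
    - [0, 0, -0.3]
    - [0, 0, -0.3]
    - [0, 0, -0.3]
    - [0, 0, -0.3]
    - [0, 0, -0.3]
    - [0, 0, -0.3]
    - [0, 0, -0.3]
    - [0, 0, -0.2]
    - [0, 0, 0]
  delta_rot:
    - [0, 0, 0]
    - [0, 0, 0]
    - [0, 0, 0]
    - [0, 0, 0]
    - [0, 0, 0]
    - [0, 0, 0]
    - [0, 0, 0]
    - [0, 0, 0]
    - [0, 0, 0]
    - [0, 0, 0]
    - [0, 0, 0]
    - [0, 0, 0]
    - [0, 0, 0]
    - [0, 0, 0]

```text
time: 16.07
eef_pos: [0.5346, 0.2713, 0.2954]
orientation: [0.163, 0.987, 0.002, 0.003]
force: [0.3, 1.3, 0.8]
opening: 0.0
gripper_force: 0.0
```

Call:
servo_tool:
  travel:
    - [0, -0.25, 0]
    - [0, -0.25, 0]
    - [0, -0.25, 0]
    - [0, -0.25, 0]
    - [0, -0.25, 0]
    - [0, -0.25, 0]
    - [0, -0.25, 0]
    - [0, -0.25, 0]
    - [0, -0.25, 0]
    - [0, -0.25, 0]
    - [0, -0.25, 0]
    - [0, -0.25, 0]
    - [0, -0.25, 0]
    - [0, -0.25, 0]
    - [0, -0.25, 0]
    - [0, -0.25, 0]
    - [0, -0.25, 0]
    - [0, 0, 0]
    - [0, 0, 0]
  delta_rot:
    - [0, 0, 0]
    - [0, 0, 0]
    - [0, 0, 0]
    - [0, 0, 0]
    - [0, 0, 0]
    - [0, 0, 0]
    - [0, 0, 0]
    - [0, 0, 0]
    - [0, 0, 0]
    - [0, 0, 0]
    - [0, 0, 0]
    - [0, 0, 0]
    - [0, 0, 0]
    - [0, 0, 0]
    - [0, 0, 0]
    - [0, 0, 0]
    - [0, 0, 0]
    - [0, 0, 0]
    - [0, 0, 0]

```text
time: 17.65
eef_pos: [0.3955, -0.1327, 0.2886]
orientation: [0.165, 0.986, 0.0, -0.001]
force: [0.8, -0.2, -0.1]
opening: 0.0003
gripper_force: 0.0
```

Run:
```python
from h import *
s=state();print(s["time"],s["eef_pos"],s["force"])
p=optics.get_image("top")[0][130:300,175:355,::-1]
cv2.imwrite("pics/t6.png",cv2.resize(p,None,fx=3.5,fy=3.5,interpolation=cv2.INTER_CUBIC))
```

```text
17.65 [ 0.39552347 -0.13268322  0.28856666] [ 0.82185136 -0.17864417 -0.13063273]
```

View pics/t6.png

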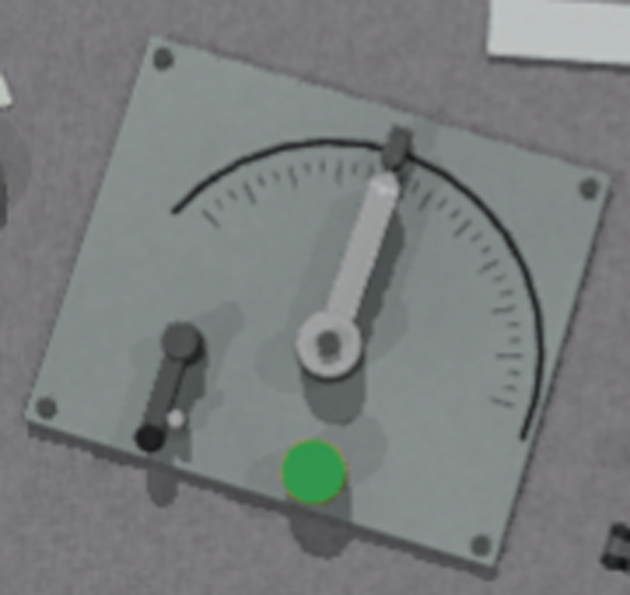

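The lever lies against its post: knob (150,438), hub (183,342), about 1.53 rad. The arm still points at the index, and the dot is still at (314,471). I'm handing in.

```bash
python3 -c "
from plant import ctrl
print(ctrl.hand_in())"
```

```text
the job is handed in; nothing more can be done
None
```

The job is handed in (the hand-in gave no verdict): the last top view shows the long arm pointing at the index to within about 2 mm, the clamp lever against its stop post at about 1.53 rad and the sign dot unmoved; the tape roll and spray bottle were outside that crop, but I never went near either at their height.

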